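Mount the texture roller in its bench frame

TASK

Mount the terracotta texture roller in the small bench frame: lift it off its holder and lower it gently onto the frame's two steel rails, then, with the roller lying there, thread the axle from the blue cheek's side through the blue cheek, the roller and the grey cheek, and push it fully home until its brass collar rests against the blue cheek. Leave the other things on the bench where they are.

Things in the scene. Friction and masses are not known exactly. Their poses are not given: they have to be found in the camera images.
- frame: Roller frame, fixed: wooden base 100 x 180 x 18 mm (x, y, z), a blue cheek at +y and a grey one at -y. Origin on the table under the base's middle. Cheeks: 72 mm wide (x), 12 mm thick, inner faces at y = +55 and -55 mm, tops 105 mm above the table, each with a 17 mm round through hole 85 mm up.
- frame_bore (a point): Centre of the frame, on the line through both cheeks' holes, 85 mm above the table; y runs along that line from grey to blue cheek, z up. Two steel rails, 12 mm thick, run along y between the cheeks at x = -17 and +17 mm, their centres 25.9 mm below this point: a roller lying on both has its bore in line with the holes.
- frame_entry (a point): Centre of the hole's brass-ringed mouth on the outer face of the blue cheek, 67 mm along +y from the frame's centre point; same axes. The axle enters here, moving along -y.
- roller_center (a point): Centre of the loose terracotta-red grooved roller, 50 mm in diameter, 88 mm long, with a 20 mm bore right through along its y axis; 0.24 kg give or take a fifth; same either way round. It starts lying level on a fixed dark wooden holder (70 x 92 mm, x, y of the roller), its centre 55 mm above the table, on two rails like the frame's.
- roller: The whole roller; origin at its centre, same axes.
- axle_handle (a point): Centre of the loose axle's red square handle (26 x 26 mm, 72 mm long along y). The axle runs along its y: handle, then at -y a brass collar (34 mm across, 6 mm thick), then an aluminium rod 14 mm thick, 170 mm long, its last 10 mm tapered to 7 mm. About 0.12 kg, centre of mass on the rod 80 mm from here. At the start it lies level, axis 45 mm above the table, a handle face up.
- axle: The whole axle; origin at its shoulder point, same axes. It starts in a fixed dark wooden rack no higher than 52 mm, the rod lying in open-topped U notches (each 10 mm long) 20 and 135 mm from the shoulder towards -y; the handle overhangs freely.
- axle_shoulder (a point): Centre of the collar's rod-side face (it meets the blue cheek when the axle is home), on the axle's axis, 42 mm from the handle's centre towards -y.
- axle_tip (a point): Tip of the axle's rod, 170 mm from the shoulder towards -y.
- mould: White plaster hump mould, 88 mm across and 48 mm high, loose; origin under its centre. Bystander.
- bowl: Terracotta bowl, 96 mm across and 45 mm high, loose; origin under its centre. Bystander.
- glaze_jar: Green glass jar with a black cap, 56 mm across and 75 mm high, loose; origin under its centre. Bystander.
- brush: Brush lying on the table, 170 mm long along its x, under 30 mm high, loose. Bystander.
- rib: Flat wooden shaping rib, 100 x 45 x 8 mm, long along its x, loose; origin under its centre. Bystander.
- mug: Blue mug, 76 mm across and 85 mm high, handle towards its +y, loose; origin under its centre. Bystander.
- test_tile: White glaze test tile, 50 x 90 x 9 mm, long along its y, loose; origin under its centre. Bystander.
Mind the look-alikes: they are no part of the job. Of the things shaped like the axle, the wooden one is meant.

How it is judged:
By the outcome, as a careful person would: the job done as asked, in the order asked, and still so for the second after the job is handed in, with the robot touching nothing.
It also fails if it takes over 72 s, if anything falls off the work surface, if the arm or the gripper's body presses on something with over 40 N, if the wrist force passes 120 N, or if a joint passes its speed limit or range.

ROBOT

A 7-joint arm with a two-finger parallel gripper is mounted at the origin on the work surface. World frame = base frame: x ahead of the robot, y to its left, z up, the work surface at z = 0. Lengths are in mm, angles in rad, forces in N, time in s.
With the tool pointing down it reaches from about 400 to 875 mm from the base axis. Payload 4.4 kg.
Tool frame: the origin (TCP) lies midway between the tips of the shut fingers; the grasp point (between the pads) lies 19 mm behind it; z points along the fingers, y is the line along which they close (so a half turn about z gives the same grasp; the last joint's range is limited). The gripper opens to 85 mm and grips with 20 to 120 N. Pads are 22 mm wide; open, the fingers measure 114 mm over their backs; the gripper's body (76 mm by 85 mm) begins 54 mm behind the grasp point. The pads swing forward as they close: fully open they stand 13 mm farther back than shut.
Start: joints at [1.228, 0.628, 0.038, 1.517, -0.027, 0.996, -0.02], TCP at [177.659, -625.264, 231.313] pointing down, gripper open.
Joint ranges: [-3.06, 3.06], [-0.37, 2.12], [-1.25, 1.32], [0.18, 2.47], [-1.1, 4.24], [0.23, 1.98], [-2.94, 2.94]. Speed limits (rad/s): [2.57, 2.57, 3.14, 3.14, 3.14, 3.14, 3.14].

INTERFACE

Orientations are given as [roll, pitch, yaw] about the fixed x, y, z axes, in that order (R = Rz(yaw) Ry(pitch) Rx(roll)).
In Python, from cell import read_state, get_image, finish_job gives the robot as it stands.
- The arm moves only by the tool send_rows, never from a script. Its argument "series" is a list of rows, each an object of numbers: "ax", "ay", "az": the turn, a rotation vector about the tool's x, y, z in rad; "dx", "dy", "dz": the shift along the tool's x, y, z in cm; "hand": the closure, from 0 (fully open) to 1 (shut). In form: [{"ax": .., "ay": .., "az": .., "dx": .., "dy": .., "dz": .., "hand": ..}, ...]. A call has 1 to 10 rows; each row is the pose to reach, as a shift and turn from the pose commanded when the call began, along the tool's axes at that moment; what a row does not reach only later rows make up. A row lasts 1/10 s, in which the tool goes at most 50 mm and 8.59 degrees, less where a joint would pass 70% of its speed; a pose out of reach is approached as far as the arm can. A call with a gripper value outside its range is refused whole. The fingers move at their own pace and stop on an object; the grip force is fixed at half the most. Time passes only in rows, so rows that repeat a pose let the fingers close. It gives the time, the measured TCP pose, the force, the opening and the grip force at its end, in the units of the state.
- read_state(): the state, without advancing time (a new reading comes with each control period).
- get_image(name): name is "side" or "top" or "wrist"; returns a dict with "pixels" (384x512x3 uint8, red, green, blue), "mtx" (3x3 intrinsics, pixels), "R" (3x3) and "t" (3): a world point X has camera coordinates R X + t. Camera axes: x right, y down, z forward; pixel columns grow to the right and rows downward; lengths in mm; the calibration is good to about 2 mm. A picture is of the moment at which its call begins. There is no depth.
- finish_job(): hands the job in; it is judged then, once.
The state is a dict: "clock": time; "qpos": joint angles; "qd": joint speeds; "tau": joint torques, N m; "eef_pos": TCP position; "tool_rot": TCP orientation; "force": force on the tool from outside, world axes, zero at the start; "torque": the same for the moment, N m; "width": finger opening in mm; "gripper_force": force on a finger pad.
Only numpy, scipy, OpenCV 4.12 (cv2) and the standard library are available. Lean on these libraries where they do the work, as an engineer would, in place of code of your own. Each camera call takes 0.05 s, during which the arm holds its last target. There are 200 camera calls.

## Working session

There is one attempt and no reset: what is moved stays moved. The work goes in short steps, Python scripts to look and compute and a tool call to move; the robot and the scene stay as the last step left them, time stands still between calls to the robot, and variables do not carry over. Pictures are saved under pics/ and viewed, at most 10 in all, crops included, and the job is handed in when it is done.

Besides the shell and the picture viewer there is one more tool, called after "Request:" by a JSON object that holds its "method" and its "body". send_rows: Moves the arm, as the interface text tells. Its arguments: {"type":"object","properties":{"series":{"type":"array","items":{"type":"object","properties":{"ax":{"type":"number"},"ay":{"type":"number"},"az":{"type":"number"},"dx":{"type":"number"},"dy":{"type":"number"},"dz":{"type":"number"},"hand":{"type":"number"}}}}},"required":["series"]}

```bash
mkdir -p pics; ls; cat > h.py <<'E'
import numpy as np, cv2, json
from cell import read_state, get_image, finish_job
from scipy.spatial.transform import Rotation as Ro
def grab(n,f=None):
    d=get_image(n); d={k:np.array(v) for k,v in d.items()}
    np.savez('last_%s.npz'%n,**d)
    if f: cv2.imwrite('pics/'+f,d['pixels'][:,:,::-1])
    return d
def load(n): return np.load('last_%s.npz'%n)
def ray(d,u,v,z):
    c=-d['R'].T@d['t']; r=d['R'].T@np.linalg.solve(d['mtx'],[u,v,1.])
    return c+r*(z-c[2])/r[2]
def proj(d,X):
    p=d['mtx']@(d['R']@np.array(X,float)+d['t']); return p[:2]/p[2]
E
python3 - <<'E'
from h import *
a=grab('top'); b=grab('side')
im=np.hstack([a['pixels'],b['pixels']])[:,:,::-1]
cv2.imwrite('pics/top.png',cv2.resize(a['pixels'][:,:,::-1],(800,600),interpolation=cv2.INTER_CUBIC))
cv2.imwrite('pics/side.png',cv2.resize(b['pixels'][:,:,::-1],(800,600),interpolation=cv2.INTER_CUBIC))
print(-a['R'].T@a['t'],a['R'],a['mtx']);print(-b['R'].T@b['t'],b['R']); print(read_state())
E
```

```text
pics
[ 290.18392595   37.04252457 1205.98340296] [[-0.06340192 -0.99797807  0.00446864]
 [-0.976907    0.06114655 -0.20472865]
 [ 0.20404146 -0.01734563 -0.97880857]] [[417.46861195   0.         258.2697085 ]
 [  0.         417.46861195 191.17158967]
 [  0.           0.           1.        ]]
[ 413.10311103 1131.95909861  829.4375489 ] [[-0.99460125 -0.10264622  0.01523512]
 [-0.06993413  0.55456129 -0.829199  ]
 [ 0.07666533 -0.82578782 -0.55874583]]
{'clock': 0.1, 'qpos': array([ 1.2282056 ,  0.62927821,  0.03847246,  1.51823897, -0.02701822,
        0.99628145, -0.01999656]), 'qd': array([ 0.00093032, -0.00083209, -0.00042045, -0.00178977, -0.00142639,
        0.00134322,  0.00030159]), 'tau': array([ 4.04701685e-03, -5.64543879e+01,  1.23122837e+00, -1.93975532e+01,
        1.13821260e-02,  5.46350828e-03, -6.29482855e-06]), 'eef_pos': array([ 177.49749508, -624.73421192,  230.47488994]), 'tool_rot': array([-3.13990545e+00,  1.85077480e-05,  2.76762511e-01]), 'force': array([-0.50597578, -0.07502638, -0.30348836]), 'torque': array([-0.02065333,  0.02286137, -0.02126442]), 'gripper_force': 0.0, 'width': 85.37235275634085}
```

View pics/top.png

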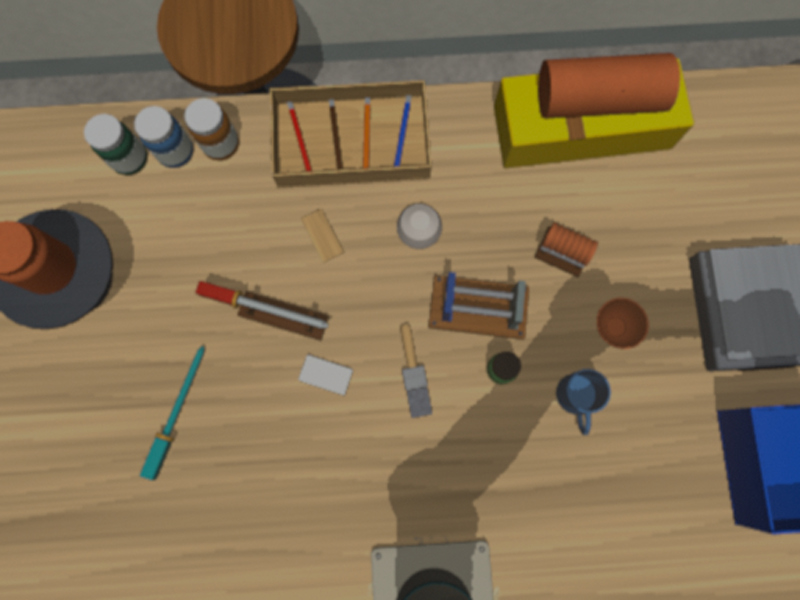

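View pics/side.png

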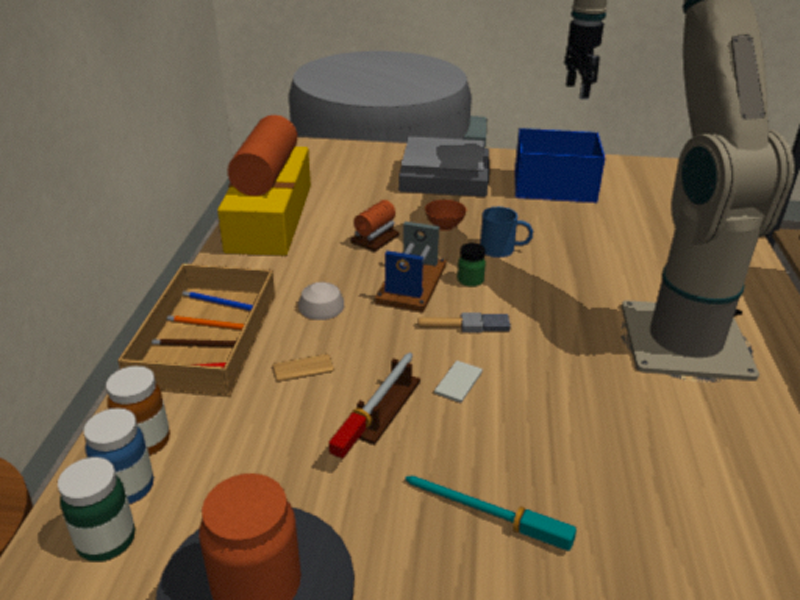

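Candidates, in 800x600 top-view pixels:
- **Axle:** the red-handled one in the dark wooden rack (262,307), the teal tool (175,410), and the pens in the tray (300–400,135).
- **Roller:** the small grooved one on the dark holder (567,245), and the big smooth one on the yellow box (610,85).

By the description I choose the red-handled aluminium axle and the grooved roller. I'll check both in one close crop.

```bash
python3 - <<'E'
from h import *
a=load('top');b=load('side')
A=a['pixels'][:,:,::-1];B=b['pixels'][:,:,::-1]
def crop(I,x0,y0,x1,y1):
    return cv2.resize(I[int(y0/1.5625):int(y1/1.5625),int(x0/1.5625):int(x1/1.5625)],(400,300),interpolation=cv2.INTER_CUBIC)
cv2.imwrite('pics/crop.png',np.vstack([np.hstack([crop(A,180,250,340,370),crop(A,420,210,620,360)]),np.hstack([crop(B,310,340,450,460),crop(B,340,180,460,310)])]))
hsv=cv2.cvtColor(A,cv2.COLOR_BGR2HSV)
def mask(lo,hi,box):
    m=cv2.inRange(hsv,np.array(lo),np.array(hi)); k=np.zeros_like(m); x0,y0,x1,y1=[int(v/1.5625) for v in box]
    k[y0:y1,x0:x1]=m[y0:y1,x0:x1]; return k
def rep(n,m,z):
    c=max(cv2.findContours(m,0,1)[0],key=cv2.contourArea); r=cv2.minAreaRect(c)
    P=[ray(a,*p,z)[:2] for p in cv2.boxPoints(r)]
    C=np.mean(P,0); e=[P[1]-P[0],P[2]-P[1]]; 
    print(n,cv2.contourArea(c),np.round(r[0],1),'C',C.round(1),'sides',[(round(np.linalg.norm(v),1),round(np.degrees(np.arctan2(v[1],v[0])),1)) for v in e])
rep('handle',mask((0,170,80),(6,255,255),(180,270,250,320)),58)
rep('roller',mask((3,110,110),(12,255,255),(530,210,610,280)),70)
rep('blue',mask((105,130,40),(130,255,255),(430,260,470,330)),95)
rep('base',mask((5,60,30),(20,255,140),(415,260,545,345)),18)
rep('rack',mask((0,40,10),(20,255,100),(230,270,340,350)),40)
E
```

```text
handle 160.5 [137.2 186.6] C [564.  355.8] sides [(np.float64(23.6), np.float64(-16.9)), (np.float64(65.6), np.float64(-110.8))]
roller 391.5 [365.1 155.3] C [ 611.9 -291.9] sides [(np.float64(44.4), np.float64(-29.6)), (np.float64(89.6), np.float64(-119.9))]
blue 40.0 [287.6 187.5] C [527.1 -63.1] sides [(np.float64(64.8), np.float64(-10.6)), (np.float64(9.1), np.float64(-100.1))]
base 1250.0 [306.1 193.1] C [ 524.2 -122.5] sides [(np.float64(149.5), np.float64(-10.0)), (np.float64(189.1), np.float64(-99.8))]
rack 341.0 [178.  205.4] C [506.4 246.1] sides [(np.float64(21.2), np.float64(-16.7)), (np.float64(167.0), np.float64(-109.9))]
```

View pics/crop.png

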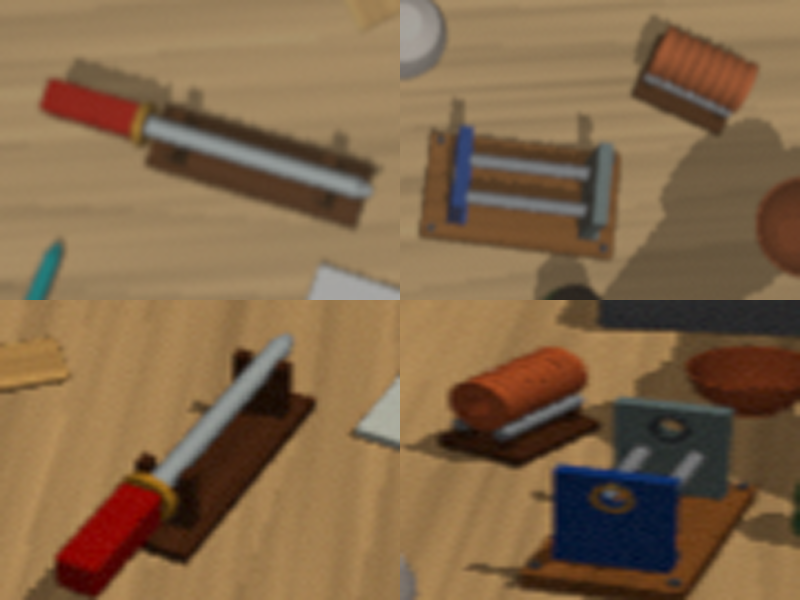

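The crops confirm it. The red square handle, brass collar and aluminium rod lie in the dark wooden rack; the teal tool is a decoy. The small grooved roller is on its rails, and the frame's blue cheek faces left in the top view. Nothing axle-shaped is itself wooden, so I go by the detailed description. Next I move above the roller.

Request:
{"method": "send_rows", "body": {"series": [{"dx":51,"dy":-19.8,"az":-0.77,"hand":0},{"dx":51,"dy":-19.8,"az":-0.77,"hand":0},{"dx":51,"dy":-19.8,"az":-0.77,"hand":0},{"dx":51,"dy":-19.8,"az":-0.77,"hand":0},{"dx":51,"dy":-19.8,"az":-0.77,"hand":0},{"dx":51,"dy":-19.8,"az":-0.77,"hand":0},{"dx":51,"dy":-19.8,"az":-0.77,"hand":0},{"dx":51,"dy":-19.8,"az":-0.77,"hand":0},{"dx":51,"dy":-19.8,"az":-0.77,"hand":0},{"dx":51,"dy":-19.8,"az":-0.77,"hand":0}]}}

```text
invalid input at $.series[0]: expected keys ax, ay, az, dx, dy, dz, hand
```

Request:
{"method": "send_rows", "body": {"series": [{"ax":0,"ay":0,"dz":0,"dx":51,"dy":-19.8,"az":-0.77,"hand":0},{"ax":0,"ay":0,"dz":0,"dx":51,"dy":-19.8,"az":-0.77,"hand":0},{"ax":0,"ay":0,"dz":0,"dx":51,"dy":-19.8,"az":-0.77,"hand":0},{"ax":0,"ay":0,"dz":0,"dx":51,"dy":-19.8,"az":-0.77,"hand":0},{"ax":0,"ay":0,"dz":0,"dx":51,"dy":-19.8,"az":-0.77,"hand":0},{"ax":0,"ay":0,"dz":0,"dx":51,"dy":-19.8,"az":-0.77,"hand":0},{"ax":0,"ay":0,"dz":0,"dx":51,"dy":-19.8,"az":-0.77,"hand":0},{"ax":0,"ay":0,"dz":0,"dx":51,"dy":-19.8,"az":-0.77,"hand":0},{"ax":0,"ay":0,"dz":0,"dx":51,"dy":-19.8,"az":-0.77,"hand":0},{"ax":0,"ay":0,"dz":0,"dx":51,"dy":-19.8,"az":-0.77,"hand":0}]}}

```text
clock: 1.1
eef_pos: [577.7, -322.4, 230.9]
tool_rot: [-3.141, 0.0, 1.047]
force: [1.7, -0.5, 0.6]
width: 85.3
gripper_force: 0.0
```

Request:
{"method": "send_rows", "body": {"series": [{"ax":0,"ay":0,"dz":0,"dx":4.2,"dy":1.9,"az":0,"hand":0},{"ax":0,"ay":0,"dz":0,"dx":4.2,"dy":1.9,"az":0,"hand":0},{"ax":0,"ay":0,"dz":0,"dx":4.2,"dy":1.9,"az":0,"hand":0}]}}

```text
clock: 1.4
eef_pos: [614.6, -295.2, 230.4]
tool_rot: [-3.14, -0.0, 1.05]
force: [0.1, -0.4, -0.5]
width: 85.3
gripper_force: 0.0
```

```bash
python3 - <<'E'
from h import *
a=grab('wrist','w1.png'); s=read_state(); print(s['eef_pos'],s['tool_rot'],-a['R'].T@a['t'],a['R'])
A=a['pixels'][:,:,::-1]; hsv=cv2.cvtColor(A,cv2.COLOR_BGR2HSV)
m=cv2.inRange(hsv,np.array((3,110,90)),np.array((12,255,255)))
for c in cv2.findContours(m,0,1)[0]:
    if cv2.contourArea(c)<800: continue
    r=cv2.minAreaRect(c); P=[ray(a,*p,55)[:2] for p in cv2.boxPoints(r)]; e=[P[1]-P[0],P[2]-P[1]]
    print(r,np.mean(P,0),[(np.linalg.norm(v),np.degrees(np.arctan2(v[1],v[0]))) for v in e])
print(proj(a,[616,-296,55]))
E
```

```text
[ 613.30167887 -297.24783701  230.55344083] [-3.14009712e+00  1.29683313e-03  1.04702590e+00] [ 653.81913734 -226.34386356  372.95514641] [[ 8.68011091e-01 -4.96544120e-01 -8.26053705e-04]
 [-4.72550773e-01 -8.26576811e-01  3.05722983e-01]
 [-1.52487747e-01 -2.64980588e-01 -9.52120147e-01]]
((190.55418395996094, 282.2173767089844), (63.53670883178711, 71.14155578613281), 5.806726932525635) [ 479.77752808 -375.12659073] [(np.float64(92.23338569364282), np.float64(49.95961747093627)), (np.float64(67.79622832087895), np.float64(-36.261347332875296))]
((258.5226745605469, 162.99896240234375), (98.58003234863281, 56.714168548583984), 87.39744567871094) [ 613.14521632 -295.07694518] [(np.float64(53.49785717072665), np.float64(-27.214875768189742)), (np.float64(100.0228622871953), np.float64(-115.79022829003607))]
[261.55930884 164.69675928]
```

View pics/w1.png

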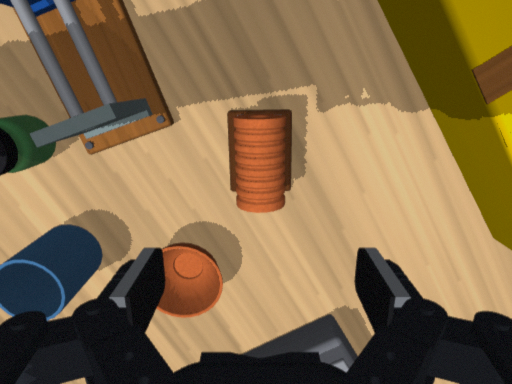

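The picture shows the grooved roller at (260,165), its axis vertical in the image, on its dark holder and squared to the fingers. I work out its two end edges along the top line.

```bash
python3 - <<'E'
from h import *
a=load('wrist')
A=a['pixels'][:,:,::-1]; hsv=cv2.cvtColor(A,cv2.COLOR_BGR2HSV)
print([(v,*A[v,261]) for v in list(range(106,128,2))+list(range(204,216,2))])
for v in (125,140,160,180):
    u=np.where((hsv[v,200:320,0]<12)&(hsv[v,200:320,2]>110)&(hsv[v,200:320,1]>110))[0]+200; print(v,u.min(),u.max())
P=ray(a,261,121,80);Q=ray(a,261,211,80);print(P,Q,np.linalg.norm(P-Q),(P+Q)/2,np.degrees(np.arctan2(*(P-Q)[1::-1])))
E
```

```text
[(106, np.uint8(80), np.uint8(111), np.uint8(137)), (108, np.uint8(81), np.uint8(112), np.uint8(137)), (110, np.uint8(34), np.uint8(53), np.uint8(74)), (112, np.uint8(20), np.uint8(38), np.uint8(65)), (114, np.uint8(21), np.uint8(43), np.uint8(82)), (116, np.uint8(38), np.uint8(69), np.uint8(130)), (118, np.uint8(27), np.uint8(54), np.uint8(103)), (120, np.uint8(58), np.uint8(104), np.uint8(203)), (122, np.uint8(57), np.uint8(107), np.uint8(208)), (124, np.uint8(56), np.uint8(104), np.uint8(201)), (126, np.uint8(57), np.uint8(103), np.uint8(199)), (204, np.uint8(48), np.uint8(91), np.uint8(177)), (206, np.uint8(55), np.uint8(108), np.uint8(206)), (208, np.uint8(58), np.uint8(107), np.uint8(205)), (210, np.uint8(57), np.uint8(106), np.uint8(205)), (212, np.uint8(87), np.uint8(137), np.uint8(206)), (214, np.uint8(125), np.uint8(177), np.uint8(215))]
125 234 282
140 236 280
160 235 281
180 236 282
[ 638.00176834 -256.12488852   80.        ] [ 596.05246417 -329.69100814   80.        ] 84.68599692514717 [ 617.02711625 -292.90794833   80.        ] 60.3070931699848
```

Request:
{"method": "send_rows", "body": {"series": [{"ax":0,"ay":0,"dz":4,"dx":0.5,"dy":-0.1,"az":0,"hand":0},{"ax":0,"ay":0,"dz":9,"dx":0.5,"dy":-0.1,"az":0,"hand":0},{"ax":0,"ay":0,"dz":13,"dx":0.5,"dy":-0.1,"az":0,"hand":0},{"ax":0,"ay":0,"dz":16,"dx":0.5,"dy":-0.1,"az":0,"hand":0},{"ax":0,"ay":0,"dz":18,"dx":0.5,"dy":-0.1,"az":0,"hand":0},{"ax":0,"ay":0,"dz":19.2,"dx":0.5,"dy":-0.1,"az":0,"hand":0},{"ax":0,"ay":0,"dz":19.2,"dx":0.5,"dy":-0.1,"az":0,"hand":0},{"ax":0,"ay":0,"dz":19.2,"dx":0.5,"dy":-0.1,"az":0,"hand":0}]}}

```text
clock: 2.25
eef_pos: [615.8, -293.3, 40.3]
tool_rot: [3.14, 0.0, 1.046]
force: [0.3, -0.1, 0.4]
width: 85.3
gripper_force: 0.0
```

```bash
python3 - <<'E'
from h import *
for i in range(2):
    s=read_state(); print(s['eef_pos'],s['tool_rot'],s['force'])
E
```

```text
[ 615.78749539 -293.25138091   40.27096182] [3.14023729e+00 1.99244402e-04 1.04558556e+00] [ 0.27032095 -0.06294672  0.44057255]
[ 615.78749539 -293.25138091   40.27096182] [3.14023729e+00 1.99244402e-04 1.04558556e+00] [ 0.27032095 -0.06294672  0.44057255]
```

Request:
{"method": "send_rows", "body": {"series": [{"ax":0,"ay":0,"dz":0,"dx":0,"dy":0,"az":0,"hand":0.3},{"ax":0,"ay":0,"dz":0,"dx":0,"dy":0,"az":0,"hand":0.4},{"ax":0,"ay":0,"dz":0,"dx":0,"dy":0,"az":0,"hand":0.6},{"ax":0,"ay":0,"dz":0,"dx":0,"dy":0,"az":0,"hand":1},{"ax":0,"ay":0,"dz":0,"dx":0,"dy":0,"az":0,"hand":1},{"ax":0,"ay":0,"dz":0,"dx":0,"dy":0,"az":0,"hand":1},{"ax":0,"ay":0,"dz":0,"dx":0,"dy":0,"az":0,"hand":1}]}}

```text
clock: 2.95
eef_pos: [616.3, -292.4, 41.1]
tool_rot: [3.14, 0.0, 1.047]
force: [-1.7, 1.2, 6.8]
width: 48.7
gripper_force: 61.6
```

Request:
{"method": "send_rows", "body": {"series": [{"ax":0,"ay":0,"dz":-2,"dx":0,"dy":0,"az":0,"hand":1},{"ax":0,"ay":0,"dz":-6,"dx":0,"dy":0,"az":0,"hand":1},{"ax":0,"ay":0,"dz":-10,"dx":0,"dy":0,"az":0,"hand":1},{"ax":0,"ay":0,"dz":-14,"dx":3,"dy":-0.5,"az":-0.1,"hand":1},{"ax":0,"ay":0,"dz":-18,"dx":6,"dy":-1.5,"az":-0.2,"hand":1},{"ax":0,"ay":0,"dz":-20,"dx":10,"dy":-2.5,"az":-0.3,"hand":1},{"ax":0,"ay":0,"dz":-20,"dx":13,"dy":-3.2,"az":-0.35,"hand":1},{"ax":0,"ay":0,"dz":-20,"dx":15,"dy":-3.5,"az":-0.35,"hand":1},{"ax":0,"ay":0,"dz":-20,"dx":15,"dy":-3.5,"az":-0.35,"hand":1},{"ax":0,"ay":0,"dz":-20,"dx":15,"dy":-3.5,"az":-0.35,"hand":1}]}}

```text
clock: 3.95
eef_pos: [660.0, -144.9, 239.2]
tool_rot: [-3.141, 0.001, 1.397]
force: [0.7, -2.5, -3.2]
width: 48.2
gripper_force: 62.7
```

```bash
python3 - <<'E'
from h import *
a=grab('wrist','w2.png'); s=read_state(); print(s['eef_pos'],s['tool_rot'],s['force'],s['width'])
t=load('top')
I=t['pixels'][:,:,::-1][160:225,265:350]; J=cv2.resize(I,(800,600),interpolation=cv2.INTER_CUBIC)
E
```

```text
[ 659.71116551 -146.28295779  239.03508449] [-3.14069575e+00  1.69875645e-03  1.39560572e+00] [ 0.26658784 -1.21079604 -2.28989481] 48.2105531615111
```

View pics/w2.png

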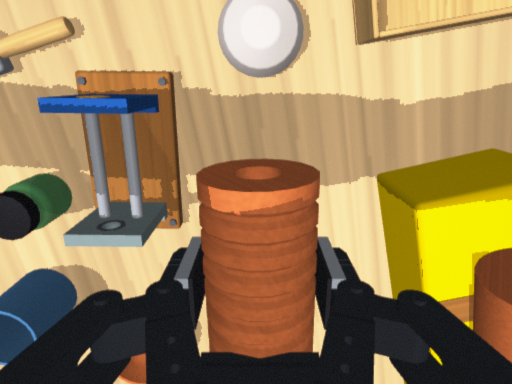

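The frame is at the left of the picture. The blue cheek's top runs (40..158, 95..112), the grey cheek sits at (66..165, 203..245) with its hole near (112,225), and the roller is held squarely. I zoom in to pick corners.

```bash
python3 - <<'E'
from h import *
a=load('wrist'); t=load('top')
A=a['pixels'][:,:,::-1]
P=cv2.resize(A[85:125,30:180],None,fx=5,fy=5,interpolation=cv2.INTER_NEAREST)
Q=cv2.resize(A[195:255,30:180],None,fx=5,fy=5,interpolation=cv2.INTER_NEAREST)
M=np.vstack([P,Q])
for i in range(0,150,10):
    cv2.line(M,(i*5,0),(i*5,4 if i%50 else 12),(0,255,255),1); cv2.putText(M,str(30+i),(i*5,12),0,.35,(0,0,255),1)
for i in range(0,40,10): cv2.putText(M,str(85+i),(0,i*5+4),0,.35,(0,0,255),1)
for i in range(0,60,10): cv2.putText(M,str(195+i),(0,200+i*5+4),0,.35,(0,0,255),1)
cv2.imwrite('pics/z.png',M); print(M.shape)
# prediction for rough frame
yaw=np.radians(-10);O=np.array([524,-122,0.]);R=np.array([[np.cos(yaw),-np.sin(yaw),0],[np.sin(yaw),np.cos(yaw),0],[0,0,1]])
for p in [(-36,55,105),(36,55,105),(-36,67,105),(36,67,105),(-36,-55,105),(36,-55,105),(-36,-67,105),(36,-67,105),(0,-55,85),(-50,90,18),(50,90,18),(50,-90,18)]: print(p,proj(a,O+R@p).round(1))
E
```

```text
(500, 750, 3)
(-36, 55, 105) [ 47.5 112.3]
(36, 55, 105) [135.3 112.5]
(-36, 67, 105) [44.6 97.1]
(36, 67, 105) [133.7  97.4]
(-36, -55, 105) [ 70.7 234.1]
(36, -55, 105) [148.8 234.3]
(-36, -67, 105) [ 72.9 245.7]
(36, -67, 105) [150.1 245.9]
(0, -55, 85) [118.6 225.1]
(-50, 90, 18) [78.6 70. ]
(50, 90, 18) [175.   70.3]
(50, -90, 18) [186.4 228.6]
```

View pics/z.png

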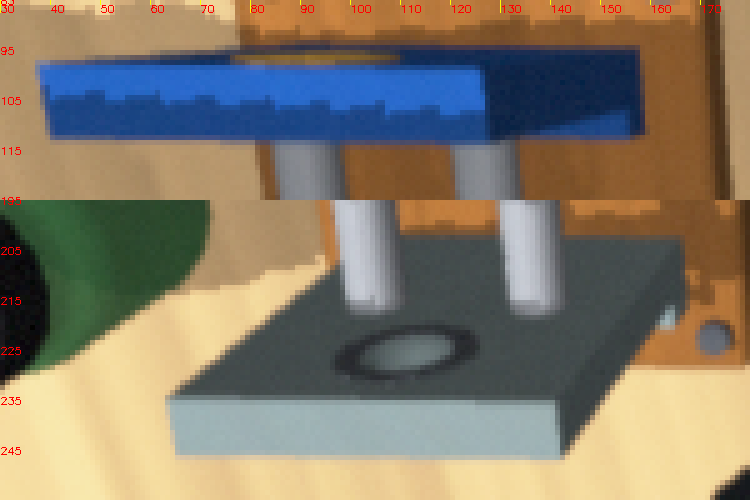

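The zoom gives clean top-face corners. Blue is at (38,98), (126.5,98), (40.5,112.5) and (128,113); grey is at (64,234.5), (142,235), (65.5,246) and (142.5,246.5). I cast them onto z=105.

```bash
python3 - <<'E'
from h import *
a=load('wrist')
px=[(40.5,112.5),(128,113),(38,98),(126.5,98),(64,234.5),(142,235),(65.5,246),(142.5,246.5)]
m=np.array([(-36,55),(36,55),(-36,67),(36,67),(-36,-55),(36,-55),(-36,-67),(36,-67)],float)
W=np.array([ray(a,*p,105)[:2] for p in px])
U=m-m.mean(0);V=W-W.mean(0);S=U.T@V
yaw=np.arctan2(S[0,1]-S[1,0],S[0,0]+S[1,1]); c,s=np.cos(yaw),np.sin(yaw);R=np.array([[c,-s],[s,c]])
print('frame',W.mean(0),np.degrees(yaw)); print((W-W.mean(0)-U@R.T).round(1).tolist())
# held roller end: bore mouth ~ (258,172), side edges
F=W.mean(0); st=read_state(); p=st['eef_pos']; psi=st['tool_rot'][2]
d=F-p[:2]; print('d tool',d@[np.cos(psi),np.sin(psi)],d@[np.sin(psi),-np.cos(psi)],'dyaw',90+np.degrees(yaw)-np.degrees(psi),p)
E
```

```text
frame [ 517.76907934 -121.40267207] -10.357996855309512
[[0.1, 0.1], [-0.1, 0.3], [0.3, -0.5], [-0.0, 0.2], [0.3, -0.2], [0.2, -0.1], [-0.3, 0.0], [-0.5, 0.2]]
d tool -0.24046280201215353 -144.1059562391744 dyaw -0.32031423750282784 [ 659.71116551 -146.28295779  239.03508449]
```

Request:
{"method": "send_rows", "body": {"series": [{"ax":0,"ay":0,"dz":0,"dx":0,"dy":-4,"az":0,"hand":1},{"ax":0,"ay":0,"dz":0,"dx":0,"dy":-8,"az":0.006,"hand":1},{"ax":0,"ay":0,"dz":0,"dx":0,"dy":-12,"az":0.006,"hand":1},{"ax":0,"ay":0,"dz":0,"dx":0,"dy":-14.4,"az":0.006,"hand":1},{"ax":0,"ay":0,"dz":3,"dx":0,"dy":-14.4,"az":0.006,"hand":1},{"ax":0,"ay":0,"dz":7,"dx":0,"dy":-14.4,"az":0.006,"hand":1},{"ax":0,"ay":0,"dz":10,"dx":0,"dy":-14.4,"az":0.006,"hand":1},{"ax":0,"ay":0,"dz":12,"dx":0,"dy":-14.4,"az":0.006,"hand":1},{"ax":0,"ay":0,"dz":12.8,"dx":0,"dy":-14.4,"az":0.006,"hand":1},{"ax":0,"ay":0,"dz":12.8,"dx":0,"dy":-14.4,"az":0.006,"hand":1}]}}

```text
clock: 5.0
eef_pos: [517.8, -121.0, 110.6]
tool_rot: [-3.14, 0.001, 1.389]
force: [-0.2, 0.3, -2.3]
width: 48.3
gripper_force: 62.9
```

```bash
python3 - <<'E'
from h import *
a=grab('wrist'); s=read_state();p=s['eef_pos'];psi=s['tool_rot'][2]; print(p,s['tool_rot'],s['force'],s['width'])
d=np.array([517.8,-121.4])-p[:2]; print('d tool',d@[np.cos(psi),np.sin(psi)],d@[np.sin(psi),-np.cos(psi)],np.degrees(psi))
E
```

```text
[ 518.69274135 -120.81839362  111.56233021] [3.14137202e+00 4.67381374e-04 1.38938240e+00] [ 0.22086463 -0.15738644 -2.27179322] 48.26129266541794
d tool -0.7331308001701576 -0.7731573842935948 79.60574741231831
```

Request:
{"method": "send_rows", "body": {"series": [{"ax":0,"ay":0,"dz":0.3,"dx":0,"dy":0,"az":0,"hand":1},{"ax":0,"ay":0,"dz":0.6,"dx":0,"dy":0,"az":0,"hand":1},{"ax":0,"ay":0,"dz":0.8,"dx":0,"dy":0,"az":0,"hand":1},{"ax":0,"ay":0,"dz":0.9,"dx":0,"dy":0,"az":0,"hand":1},{"ax":0,"ay":0,"dz":1.0,"dx":0,"dy":0,"az":0,"hand":1},{"ax":0,"ay":0,"dz":1.05,"dx":0,"dy":0,"az":0,"hand":1},{"ax":0,"ay":0,"dz":1.1,"dx":0,"dy":0,"az":0,"hand":1},{"ax":0,"ay":0,"dz":1.1,"dx":0,"dy":0,"az":0,"hand":1}]}}

```text
clock: 5.85
eef_pos: [518.6, -119.8, 100.3]
tool_rot: [-3.142, -0.0, 1.391]
force: [-0.4, 0.1, -2.0]
width: 48.5
gripper_force: 62.9
```

Request:
{"method": "send_rows", "body": {"series": [{"ax":0,"ay":0,"dz":0.05,"dx":0,"dy":0,"az":0,"hand":1},{"ax":0,"ay":0,"dz":0.1,"dx":0,"dy":0,"az":0,"hand":1},{"ax":0,"ay":0,"dz":0.15,"dx":0,"dy":0,"az":0,"hand":1},{"ax":0,"ay":0,"dz":0.15,"dx":0,"dy":0,"az":0,"hand":1}]}}

```text
clock: 6.25
eef_pos: [518.5, -119.8, 98.8]
tool_rot: [-3.141, 0.0, 1.391]
force: [-0.4, -0.1, -1.3]
width: 48.7
gripper_force: 62.9
```

Request:
{"method": "send_rows", "body": {"series": [{"ax":0,"ay":0,"dz":0.05,"dx":0,"dy":0,"az":0,"hand":1},{"ax":0,"ay":0,"dz":0.1,"dx":0,"dy":0,"az":0,"hand":1},{"ax":0,"ay":0,"dz":0.1,"dx":0,"dy":0,"az":0,"hand":1}]}}

```text
clock: 6.55
eef_pos: [518.6, -119.8, 97.8]
tool_rot: [-3.142, -0.0, 1.391]
force: [-0.5, 0.2, -1.6]
width: 48.3
gripper_force: 62.9
```

Request:
{"method": "send_rows", "body": {"series": [{"ax":0,"ay":0,"dz":0.05,"dx":0,"dy":0,"az":0,"hand":1},{"ax":0,"ay":0,"dz":0.1,"dx":0,"dy":0,"az":0,"hand":1},{"ax":0,"ay":0,"dz":0.15,"dx":0,"dy":0,"az":0,"hand":1},{"ax":0,"ay":0,"dz":0.15,"dx":0,"dy":0,"az":0,"hand":1}]}}

```text
clock: 6.95
eef_pos: [518.5, -119.8, 96.2]
tool_rot: [-3.141, -0.0, 1.391]
force: [-0.4, 0.1, -2.2]
width: 48.2
gripper_force: 62.9
```

```bash
python3 - <<'E'
from h import *
s=grab('side'); t=grab('top');w=grab('wrist')
I=s['pixels'][:,:,::-1][130:200,235:290]
cv2.imwrite('pics/z2.png',np.hstack([cv2.resize(I,(400,510),interpolation=cv2.INTER_CUBIC),cv2.resize(w['pixels'][:,:,::-1][0:330,90:340],(390,510))]))
E
```

```text
(no output)
```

View pics/z2.png

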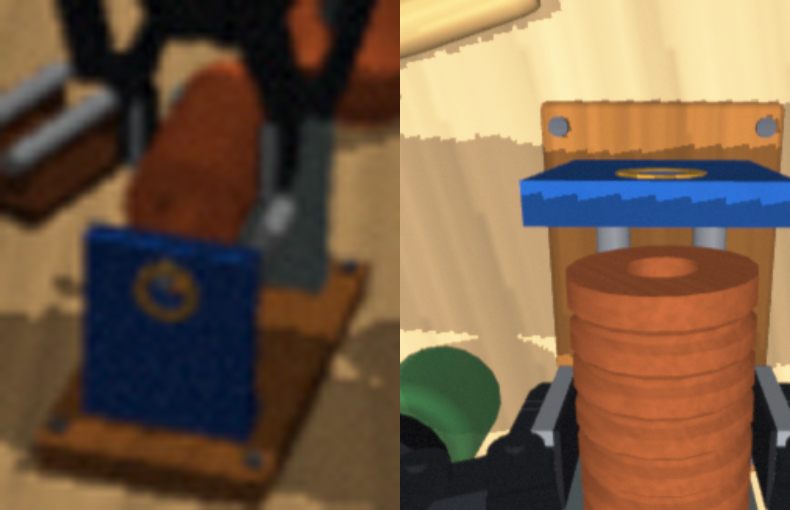

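The roller sits squarely between the cheeks but is still high. Its centre is about 14 mm above the TCP, so contact comes near TCP z=71. I keep lowering.

Request:
{"method": "send_rows", "body": {"series": [{"ax":0,"ay":0,"dz":0.4,"dx":0,"dy":0,"az":0,"hand":1},{"ax":0,"ay":0,"dz":0.9,"dx":0,"dy":0,"az":0,"hand":1},{"ax":0,"ay":0,"dz":1.4,"dx":0,"dy":0,"az":0,"hand":1},{"ax":0,"ay":0,"dz":1.8,"dx":0,"dy":0,"az":0,"hand":1},{"ax":0,"ay":0,"dz":2.1,"dx":0,"dy":0,"az":0,"hand":1},{"ax":0,"ay":0,"dz":2.2,"dx":0,"dy":0,"az":0,"hand":1},{"ax":0,"ay":0,"dz":2.3,"dx":0,"dy":0,"az":0,"hand":1},{"ax":0,"ay":0,"dz":2.3,"dx":0,"dy":0,"az":0,"hand":1}]}}

```text
clock: 7.9
eef_pos: [518.6, -119.8, 73.3]
tool_rot: [3.142, 0.0, 1.391]
force: [0.3, -0.6, -2.3]
width: 48.4
gripper_force: 62.9
```

Request:
{"method": "send_rows", "body": {"series": [{"ax":0,"ay":0,"dz":0.05,"dx":0,"dy":0,"az":0,"hand":1},{"ax":0,"ay":0,"dz":0.1,"dx":0,"dy":0,"az":0,"hand":1},{"ax":0,"ay":0,"dz":0.15,"dx":0,"dy":0,"az":0,"hand":1},{"ax":0,"ay":0,"dz":0.15,"dx":0,"dy":0,"az":0,"hand":1}]}}

```text
clock: 8.3
eef_pos: [518.7, -119.7, 72.2]
tool_rot: [3.141, -0.0, 1.391]
force: [-1.0, 0.4, 2.4]
width: 48.7
gripper_force: 63.3
```

Contact felt: the force rose from -2.3 to +2.4 N. I release.

Request:
{"method": "send_rows", "body": {"series": [{"ax":0,"ay":0,"dz":0.02,"dx":0,"dy":0,"az":0,"hand":0.43},{"ax":0,"ay":0,"dz":0.02,"dx":0,"dy":0,"az":0,"hand":0.35},{"ax":0,"ay":0,"dz":0.02,"dx":0,"dy":0,"az":0,"hand":0.25},{"ax":0,"ay":0,"dz":0,"dx":0,"dy":0,"az":0,"hand":0.1},{"ax":0,"ay":0,"dz":0,"dx":0,"dy":0,"az":0,"hand":0.0},{"ax":0,"ay":0,"dz":-1,"dx":0,"dy":0,"az":0,"hand":0.0},{"ax":0,"ay":0,"dz":-4,"dx":0,"dy":0,"az":0,"hand":0.0},{"ax":0,"ay":0,"dz":-8,"dx":0,"dy":0,"az":0,"hand":0.0},{"ax":0,"ay":0,"dz":-13,"dx":0,"dy":0,"az":0,"hand":0.0},{"ax":0,"ay":0,"dz":-18,"dx":0,"dy":0,"az":0,"hand":0.0}]}}

```text
clock: 9.3
eef_pos: [518.0, -119.6, 254.2]
tool_rot: [-3.141, -0.0, 1.391]
force: [1.0, 0.5, -1.0]
width: 85.5
gripper_force: 0.0
```

```bash
python3 - <<'E'
from h import *
w=grab('wrist'); s=read_state(); print(s['eef_pos'],s['tool_rot'],s['width'])
F=np.array([517.8,-121.4]);y=np.radians(-10.36);c,sn=np.cos(y),np.sin(y)
A=w['pixels'][:,:,::-1]
W=A.copy()
for p in [(0,44,110),(0,-44,110)]:
    X=[F[0]+c*p[0]-sn*p[1],F[1]+sn*p[0]+c*p[1],p[2]]; q=proj(w,X); print(p,q); cv2.circle(W,tuple(int(v) for v in q),2,(0,255,0),-1)
cv2.imwrite('pics/w3.png',W)
# target over the axle handle estimate
psi=s['tool_rot'][2]; d=np.array([560,352])-s['eef_pos'][:2]; print('d tool',d@[np.cos(psi),np.sin(psi)],d@[np.sin(psi),-np.cos(psi)])
E
```

```text
[ 522.96833715 -120.10711485  262.44284432] [3.12721054e+00 2.33678927e-04 1.39100996e+00] 85.44000794710966
(0, 44, 110) [259.63712896 125.81088956]
(0, -44, 110) [259.41554647 220.07031327]
d tool 471.1196325959605 -47.98712042114599
```

View pics/w3.png

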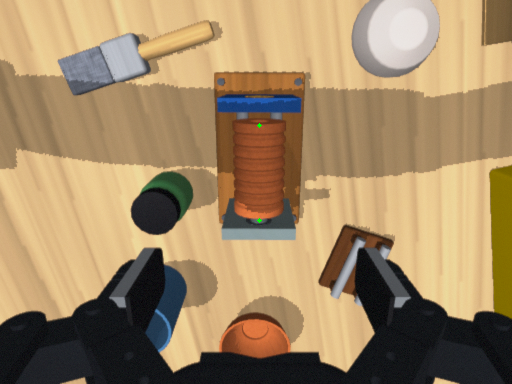

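The roller lies on both rails between the cheeks; its predicted end points fall at (259,126) and (259,220), about where its ends appear. Now I go to the axle's handle.

Request:
{"method": "send_rows", "body": {"series": [{"ax":0,"ay":0,"dz":1,"dx":46.5,"dy":-4.1,"az":0.17,"hand":0},{"ax":0,"ay":0,"dz":1,"dx":46.5,"dy":-4.1,"az":0.17,"hand":0},{"ax":0,"ay":0,"dz":1,"dx":46.5,"dy":-4.1,"az":0.17,"hand":0},{"ax":0,"ay":0,"dz":1,"dx":46.5,"dy":-4.1,"az":0.17,"hand":0},{"ax":0,"ay":0,"dz":1,"dx":46.5,"dy":-4.1,"az":0.17,"hand":0},{"ax":0,"ay":0,"dz":1,"dx":46.5,"dy":-4.1,"az":0.17,"hand":0},{"ax":0,"ay":0,"dz":1,"dx":46.5,"dy":-4.1,"az":0.17,"hand":0},{"ax":0,"ay":0,"dz":1,"dx":46.5,"dy":-4.1,"az":0.17,"hand":0},{"ax":0,"ay":0,"dz":1,"dx":46.5,"dy":-4.1,"az":0.17,"hand":0},{"ax":0,"ay":0,"dz":1,"dx":46.5,"dy":-4.1,"az":0.17,"hand":0}]}}

```text
clock: 10.35
eef_pos: [559.4, 352.2, 242.3]
tool_rot: [-3.139, -0.004, 1.228]
force: [-0.4, 0.3, -0.4]
width: 85.5
gripper_force: 0.0
```

Request:
{"method": "send_rows", "body": {"series": [{"ax":0,"ay":0,"dz":0,"dx":0,"dy":0,"az":0,"hand":0},{"ax":0,"ay":0,"dz":0,"dx":0,"dy":0,"az":0,"hand":0},{"ax":0,"ay":0,"dz":0,"dx":0,"dy":0,"az":0,"hand":0}]}}

```text
clock: 10.65
eef_pos: [562.1, 342.7, 242.1]
tool_rot: [3.141, 0.001, 1.218]
force: [0.1, 0.2, 0.0]
width: 85.3
gripper_force: 0.0
```

```bash
python3 - <<'E'
from h import *
w=grab('wrist','w4.png'); s=read_state(); print(s['eef_pos'],s['tool_rot'])
A=w['pixels'][:,:,::-1]; hsv=cv2.cvtColor(A,cv2.COLOR_BGR2HSV)
m=cv2.inRange(hsv,np.array((0,190,120)),np.array((4,255,255)))|cv2.inRange(hsv,np.array((176,190,120)),np.array((180,255,255)))
c=max(cv2.findContours(m,0,1)[0],key=cv2.contourArea); print(cv2.boundingRect(c),cv2.contourArea(c))
r=cv2.minAreaRect(c); P=[ray(w,*p,58)[:2] for p in cv2.boxPoints(r)];e=[P[1]-P[0],P[2]-P[1]]
print(r,np.mean(P,0),[(np.linalg.norm(v),np.degrees(np.arctan2(v[1],v[0]))) for v in e])
E
```

```text
[562.19258752 342.6214868  242.15644155] [3.14071387e+00 1.12452277e-03 1.21801907e+00]
(246, 112, 24, 69) 1552.5
((257.5, 146.0), (68.0, 23.0), 90.0) [565.73619116 358.02946862] [(np.float64(22.24634017807224), np.float64(-20.132741809883967)), (np.float64(68.67273280713476), np.float64(-109.61979634572357))]
```

View pics/w4.png

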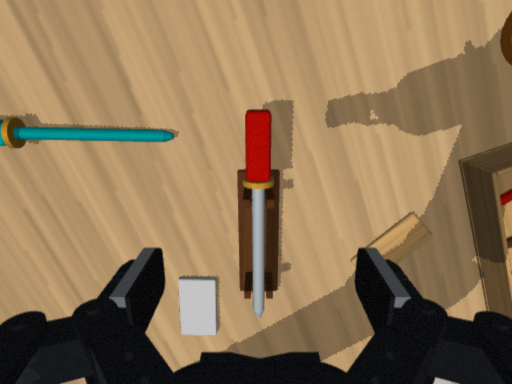

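The picture shows the axle vertical, with its handle at (258,146), collar at (258,185) and tip at (259,316). I compute the handle-to-tip line and the grasp shift.

```bash
python3 - <<'E'
from h import *
w=load('wrist'); s=read_state(); A=w['pixels'][:,:,::-1].astype(int)
for v in (150,200,240,280,305):
    g=A[v,235:285]; 
    m=((g[:,2]-g[:,0]>90)&(g[:,1]<60)) if v<185 else ((g.min(1)>110)&(g.max(1)-g.min(1)<45))
    u=np.where(m)[0]+235; print(v,u.min(),u.max())
print([(v,A[v,259].tolist()) for v in range(310,322,2)],[(v,A[v,258].tolist()) for v in (106,108,110,112,114,116,178,180,182,184,186,188,190)])
T=ray(w,259.5,317,45); H=ray(w,258,181,58); S=ray(w,258.5,188,55); E=ray(w,258,112,58)
print(T,H,S,E,np.linalg.norm(E-H),np.linalg.norm((S-T)[:2]))
psi=s['tool_rot'][2]; ya=np.arctan2(*(H-T)[1::-1]); print(np.degrees([psi,ya]))
u=np.array([np.cos(ya),np.sin(ya)])
C=(H[:2]+E[:2])/2; g=H[:2]+21*u   # grasp 15 mm collar-side of the centre
d=g-s['eef_pos'][:2]; print(C,g,'d tool',d@[np.cos(psi),np.sin(psi)],d@[np.sin(psi),-np.cos(psi)])
E
```

```text
150 246 269
200 253 262
240 253 262
280 253 262
305 253 262
[(310, [173, 169, 162]), (312, [167, 163, 157]), (314, [154, 150, 145]), (316, [151, 148, 146]), (318, [115, 151, 182]), (320, [108, 151, 183])] [(106, [113, 160, 194]), (108, [108, 151, 187]), (110, [21, 31, 83]), (112, [7, 9, 133]), (114, [4, 11, 161]), (116, [0, 14, 172]), (178, [0, 5, 172]), (180, [0, 13, 149]), (182, [23, 58, 83]), (184, [37, 132, 179]), (186, [38, 140, 192]), (188, [70, 146, 192]), (190, [181, 177, 173])]
[493.62273985 155.38096234  45.        ] [553.97421632 324.6261594   58.        ] [551.49404003 316.39376945  55.        ] [578.06289941 390.07799324  58.        ] 69.74386858920106 171.09708190910212
[69.7873523  70.37417433]
[566.01855786 357.35207632] [561.02761571 344.40618864] d tool 1.2722901548029812 -1.7098531377591963
```

Request:
{"method": "send_rows", "body": {"series": [{"ax":0,"ay":0,"dz":4,"dx":0.1,"dy":-0.2,"az":0,"hand":0},{"ax":0,"ay":0,"dz":9,"dx":0.1,"dy":-0.2,"az":-0.005,"hand":0},{"ax":0,"ay":0,"dz":14,"dx":0.1,"dy":-0.2,"az":-0.005,"hand":0},{"ax":0,"ay":0,"dz":18,"dx":0.1,"dy":-0.2,"az":-0.005,"hand":0},{"ax":0,"ay":0,"dz":20.5,"dx":0.1,"dy":-0.2,"az":-0.005,"hand":0},{"ax":0,"ay":0,"dz":21.4,"dx":0.1,"dy":-0.2,"az":-0.005,"hand":0},{"ax":0,"ay":0,"dz":21.4,"dx":0.1,"dy":-0.2,"az":-0.005,"hand":0.2},{"ax":0,"ay":0,"dz":21.4,"dx":0.1,"dy":-0.2,"az":-0.005,"hand":0.4},{"ax":0,"ay":0,"dz":21.4,"dx":0.1,"dy":-0.2,"az":-0.005,"hand":0.55},{"ax":0,"ay":0,"dz":21.4,"dx":0.1,"dy":-0.2,"az":-0.005,"hand":0.65}]}}

```text
clock: 11.7
eef_pos: [561.0, 347.2, 29.6]
tool_rot: [3.14, -0.002, 1.226]
force: [-0.7, 0.1, -0.1]
width: 30.2
gripper_force: 0.0
```

Request:
{"method": "send_rows", "body": {"series": [{"ax":0,"ay":0,"dz":0,"dx":0,"dy":0,"az":0,"hand":0.7},{"ax":0,"ay":0,"dz":0,"dx":0,"dy":0,"az":0,"hand":1},{"ax":0,"ay":0,"dz":0,"dx":0,"dy":0,"az":0,"hand":1},{"ax":0,"ay":0,"dz":0,"dx":0,"dy":0,"az":0,"hand":1},{"ax":0,"ay":0,"dz":0,"dx":0,"dy":0,"az":0,"hand":1}]}}

```text
clock: 12.2
eef_pos: [560.8, 347.1, 29.1]
tool_rot: [3.14, -0.001, 1.226]
force: [0.1, 0.4, 6.7]
width: 25.2
gripper_force: 59.4
```

Request:
{"method": "send_rows", "body": {"series": [{"ax":0,"ay":0,"dz":-1,"dx":0,"dy":0,"az":0,"hand":1},{"ax":0,"ay":0,"dz":-3,"dx":0,"dy":0,"az":0,"hand":1},{"ax":0,"ay":0,"dz":-6,"dx":0,"dy":0,"az":0,"hand":1},{"ax":0,"ay":0,"dz":-9,"dx":0,"dy":0,"az":0,"hand":1},{"ax":0,"ay":0,"dz":-10,"dx":-1,"dy":0.5,"az":-0.03,"hand":1},{"ax":0,"ay":0,"dz":-10,"dx":-4,"dy":2,"az":-0.08,"hand":1},{"ax":0,"ay":0,"dz":-10,"dx":-7,"dy":4,"az":-0.13,"hand":1},{"ax":0,"ay":0,"dz":-10,"dx":-10,"dy":5.5,"az":-0.164,"hand":1},{"ax":0,"ay":0,"dz":-10,"dx":-10.8,"dy":5.9,"az":-0.164,"hand":1},{"ax":0,"ay":0,"dz":-10,"dx":-10.8,"dy":5.9,"az":-0.164,"hand":1}]}}

```text
clock: 13.2
eef_pos: [579.4, 222.6, 128.0]
tool_rot: [3.142, 0.001, 1.386]
force: [-0.9, -0.0, -0.7]
width: 25.1
gripper_force: 59.1
```

Request:
{"method": "send_rows", "body": {"series": [{"ax":0,"ay":0,"dz":0,"dx":0,"dy":0,"az":0,"hand":1},{"ax":0,"ay":0,"dz":0,"dx":0,"dy":0,"az":0,"hand":1}]}}

```text
clock: 13.4
eef_pos: [578.4, 227.6, 128.0]
tool_rot: [-3.141, -0.002, 1.392]
force: [-0.1, 0.2, -2.4]
width: 25.1
gripper_force: 59.1
```

```bash
python3 - <<'E'
from h import *
w=grab('wrist'); sd=grab('side'); s=read_state(); print(s['eef_pos'],s['tool_rot'],s['force'],s['width'])
p=s['eef_pos']; psi=s['tool_rot'][2]; x=np.array([np.cos(psi),np.sin(psi),0])
for n,d in (('w',w),('s',sd)):
    print(n,'tip/shoulder if level',proj(d,p-201*x+[0,0,15.9]),proj(d,p-31*x+[0,0,15.9]),proj(d,p+[0,0,15.9]))
A=w['pixels'][:,:,::-1];B=sd['pixels'][:,:,::-1]
q=proj(sd,p-100*x); u,v=int(q[0]),int(q[1]); print(u,v)
C=B[max(v-60,0):v+60,max(u-60,0):u+60]
cv2.imwrite('pics/z5.png',np.hstack([cv2.resize(A[60:384,130:390],(400,500)),cv2.resize(C,(400,500),interpolation=cv2.INTER_CUBIC)])); print(C.shape)
E
```

```text
[578.4599383  227.05716267 127.87691855] [-3.14134617e+00 -9.96420879e-04  1.39219360e+00] [-0.40780017 -0.42612061 -0.58476622] 25.001580042352888
w tip/shoulder if level [259.31944363 553.13847263] [259.74075771 329.43947937] [259.84996458 271.45549501]
s tip/shoulder if level [249.2275616  167.29775572] [228.88689453 202.01616486] [224.65654915 209.23671771]
237 192
(120, 120, 3)
```

View pics/z5.png

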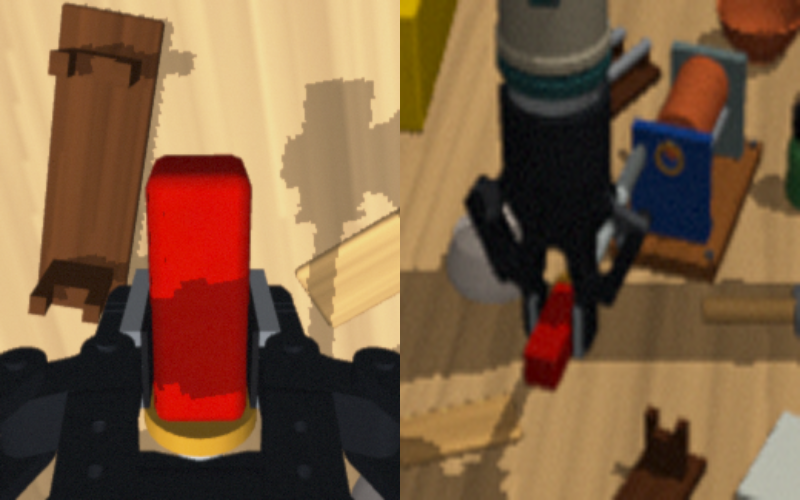

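The axle is held level: the tip shows at about (249,168) in the side image against (249.2,167.3) predicted. The handle is centred in the wrist image. I line up in front of the hole.

Request:
{"method": "send_rows", "body": {"series": [{"ax":0,"ay":0,"dz":2,"dx":-1,"dy":0.1,"az":0,"hand":1},{"ax":0,"ay":0,"dz":4,"dx":-3,"dy":0.2,"az":0.002,"hand":1},{"ax":0,"ay":0,"dz":5.4,"dx":-5,"dy":0.3,"az":0.002,"hand":1},{"ax":0,"ay":0,"dz":5.9,"dx":-6,"dy":0.3,"az":0.002,"hand":1},{"ax":0,"ay":0,"dz":5.9,"dx":-6,"dy":0.3,"az":0.002,"hand":1},{"ax":0,"ay":0,"dz":5.9,"dx":-6,"dy":0.3,"az":0.002,"hand":1}]}}

```text
clock: 14.1
eef_pos: [571.8, 167.3, 69.6]
tool_rot: [3.14, -0.002, 1.389]
force: [-1.0, 0.5, -1.2]
width: 25.0
gripper_force: 59.1
```

```bash
cat >> h.py <<'E'
F=np.array([517.8,-121.4]); fy=np.radians(-10.36); ex=np.array([np.cos(fy),np.sin(fy)]); ey=np.array([-np.sin(fy),np.cos(fy)])
def rel():
    s=read_state(); p=s['eef_pos']; d=p[:2]-F
    print('lat %.2f along %.2f (tip %.1f shoulder %.1f) z %.2f axis %.2f dpsi %.2f'%(d@ex,d@ey,d@ey-201,d@ey-31,p[2],p[2]+15.9,np.degrees(s['tool_rot'][2]-fy)-90),'rp',s['tool_rot'][:2],'f',s['force'].round(1))
E
python3 - <<'E'
from h import *
sd=grab('side'); t=grab('top'); rel()
def W(x,y,z): q=F+x*ex+y*ey; return [*q,z]
s=read_state();d=(s['eef_pos'][:2]-F); 
print('hole',proj(sd,W(0,67,85)),'tip',proj(sd,W(d@ex,d@ey-201,s['eef_pos'][2]+15.9)),'mid rod',proj(sd,W(d@ex,d@ey-130,s['eef_pos'][2]+15.9)))
B=sd['pixels'][:,:,::-1]; q=proj(sd,W(0,85,85)); u,v=int(q[0]),int(q[1]); C=B[v-30:v+30,u-40:u+40]; print(u-40,v-30)
T=t['pixels'][:,:,::-1]; q=proj(t,W(0,95,85)); a,b=int(q[0]),int(q[1]); print(a-40,b-30,'top tip',proj(t,W(d@ex,d@ey-201,85)),proj(t,W(0,67,85)))
cv2.imwrite('pics/z6.png',np.hstack([cv2.resize(C,(400,300),interpolation=cv2.INTER_CUBIC),cv2.resize(T[b-30:b+30,a-40:a+40],(400,300),interpolation=cv2.INTER_CUBIC)]))
E
```

```text
lat 1.29 along 294.11 (tip 93.1 shoulder 263.1) z 69.85 axis 85.75 dpsi -0.03 rp [ 3.13979682e+00 -2.46669105e-03] f [-0.2  0.  -1.8]
hole [256.9040766  169.56771603] tip [253.9428475 173.8076387] mid rod [246.61878921 186.82952139]
215 142
234 156 top tip [275.12140705 185.87780554] [284.5105555  187.42840627]
```

View pics/z6.png

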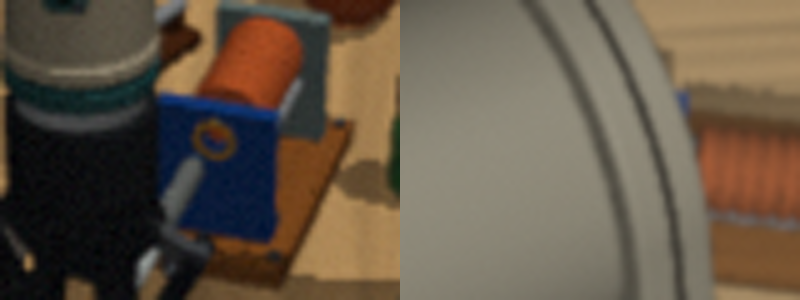

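The hole is at (258,170) and the tip at (253.6,174.4) in the side image, close to prediction. I correct the offset and enter slowly.

Request:
{"method": "send_rows", "body": {"series": [{"ax":0,"ay":0,"dz":0.07,"dx":0,"dy":-0.15,"az":0,"hand":1},{"ax":0,"ay":0,"dz":0.07,"dx":-0.5,"dy":-0.15,"az":0,"hand":1},{"ax":0,"ay":0,"dz":0.07,"dx":-1.2,"dy":-0.15,"az":0,"hand":1},{"ax":0,"ay":0,"dz":0.07,"dx":-1.9,"dy":-0.15,"az":0,"hand":1},{"ax":0,"ay":0,"dz":0.07,"dx":-2.6,"dy":-0.15,"az":0,"hand":1},{"ax":0,"ay":0,"dz":0.07,"dx":-3.2,"dy":-0.15,"az":0,"hand":1},{"ax":0,"ay":0,"dz":0.07,"dx":-3.6,"dy":-0.15,"az":0,"hand":1},{"ax":0,"ay":0,"dz":0.07,"dx":-3.6,"dy":-0.15,"az":0,"hand":1}]}}

```text
clock: 15.0
eef_pos: [563.1, 129.3, 68.1]
tool_rot: [-3.141, 0.001, 1.387]
force: [0.5, -0.3, -1.6]
width: 25.0
gripper_force: 59.1
```

```bash
python3 -c "from h import *
rel(); s=read_state(); print(s['torque'],s['width'])"
```

```text
lat -0.55 along 254.72 (tip 53.7 shoulder 223.7) z 68.10 axis 84.00 dpsi -0.20 rp [-3.14149866e+00  5.44635888e-04] f [ 0.5 -0.3 -1.6]
[ 0.06239742 -0.00498121  0.00894231] 24.982277891184314
```

Request:
{"method": "send_rows", "body": {"series": [{"ax":0,"ay":0,"dz":-0.05,"dx":-0.4,"dy":0.03,"az":-0.002,"hand":1},{"ax":0,"ay":0,"dz":-0.05,"dx":-1,"dy":0.03,"az":-0.002,"hand":1},{"ax":0,"ay":0,"dz":-0.05,"dx":-1.6,"dy":0.03,"az":-0.002,"hand":1},{"ax":0,"ay":0,"dz":-0.05,"dx":-2.2,"dy":0.03,"az":-0.002,"hand":1},{"ax":0,"ay":0,"dz":-0.05,"dx":-2.6,"dy":0.03,"az":-0.002,"hand":1},{"ax":0,"ay":0,"dz":-0.05,"dx":-2.6,"dy":0.03,"az":-0.002,"hand":1}]}}

```text
clock: 15.6
eef_pos: [558.6, 103.5, 68.6]
tool_rot: [-3.141, 0.001, 1.389]
force: [0.6, 1.1, -0.5]
width: 25.0
gripper_force: 59.1
```

```bash
python3 -c "from h import *
rel(); s=read_state(); print(s['torque'],s['width'])"
```

```text
lat -0.34 along 228.62 (tip 27.6 shoulder 197.6) z 68.58 axis 84.48 dpsi -0.08 rp [-3.14148613e+00  7.29724582e-04] f [ 0.6  1.1 -0.5]
[ 0.07118776  0.05178607 -0.01220386] 25.002633433058577
```

Request:
{"method": "send_rows", "body": {"series": [{"ax":0,"ay":0,"dz":-0.03,"dx":-0.6,"dy":0.03,"az":0,"hand":1},{"ax":0,"ay":0,"dz":-0.03,"dx":-1.4,"dy":0.03,"az":0,"hand":1},{"ax":0,"ay":0,"dz":-0.03,"dx":-2.3,"dy":0.03,"az":0,"hand":1},{"ax":0,"ay":0,"dz":-0.03,"dx":-3.3,"dy":0.03,"az":0,"hand":1},{"ax":0,"ay":0,"dz":-0.03,"dx":-4.3,"dy":0.03,"az":0,"hand":1},{"ax":0,"ay":0,"dz":-0.03,"dx":-5.3,"dy":0.03,"az":0,"hand":1},{"ax":0,"ay":0,"dz":-0.03,"dx":-6.2,"dy":0.03,"az":0,"hand":1},{"ax":0,"ay":0,"dz":-0.03,"dx":-6.8,"dy":0.03,"az":0,"hand":1},{"ax":0,"ay":0,"dz":-0.03,"dx":-6.8,"dy":0.03,"az":0,"hand":1}]}}

```text
clock: 16.5
eef_pos: [546.5, 36.4, 68.9]
tool_rot: [-3.141, 0.001, 1.388]
force: [0.6, -0.9, -1.1]
width: 25.0
gripper_force: 59.1
```

```bash
python3 -c "from h import *
rel(); s=read_state(); print(s['torque'],s['width'])"
```

```text
lat -0.09 along 160.36 (tip -40.6 shoulder 129.4) z 68.89 axis 84.79 dpsi -0.11 rp [-3.14144480e+00  6.89391129e-04] f [ 0.6 -0.9 -1.1]
[2.98500344e-02 4.95789596e-05 4.50763166e-02] 25.00052564272269
```

Request:
{"method": "send_rows", "body": {"series": [{"ax":0,"ay":0,"dz":0,"dx":-0.4,"dy":0,"az":0,"hand":1},{"ax":0,"ay":0,"dz":0,"dx":-0.9,"dy":0,"az":0,"hand":1},{"ax":0,"ay":0,"dz":0,"dx":-1.4,"dy":0,"az":0,"hand":1},{"ax":0,"ay":0,"dz":0,"dx":-1.9,"dy":0,"az":0,"hand":1},{"ax":0,"ay":0,"dz":0,"dx":-2.4,"dy":0,"az":0,"hand":1},{"ax":0,"ay":0,"dz":0,"dx":-2.8,"dy":0,"az":0,"hand":1},{"ax":0,"ay":0,"dz":0,"dx":-2.8,"dy":0,"az":0,"hand":1}]}}

```text
clock: 17.2
eef_pos: [541.3, 9.3, 68.8]
tool_rot: [-3.141, 0.001, 1.389]
force: [-0.3, -1.4, -1.7]
width: 24.9
gripper_force: 59.0
```

```bash
python3 -c "from h import *
rel(); s=read_state(); print(s['torque'],s['width'])"
```

```text
lat -0.38 along 132.75 (tip -68.3 shoulder 101.7) z 68.85 axis 84.75 dpsi -0.08 rp [-3.14103902e+00  7.06698865e-04] f [-0.3 -1.4 -1.7]
[ 0.01240913  0.14381106 -0.15647381] 24.885804634959914
```

Request:
{"method": "send_rows", "body": {"series": [{"ax":0,"ay":0,"dz":0,"dx":-0.5,"dy":0.02,"az":0,"hand":1},{"ax":0,"ay":0,"dz":0,"dx":-1.1,"dy":0.02,"az":0,"hand":1},{"ax":0,"ay":0,"dz":0,"dx":-1.7,"dy":0.02,"az":0,"hand":1},{"ax":0,"ay":0,"dz":0,"dx":-2.2,"dy":0.02,"az":0,"hand":1},{"ax":0,"ay":0,"dz":0,"dx":-2.7,"dy":0.02,"az":0,"hand":1},{"ax":0,"ay":0,"dz":0,"dx":-3.0,"dy":0.02,"az":0,"hand":1},{"ax":0,"ay":0,"dz":0,"dx":-3.0,"dy":0.02,"az":0,"hand":1}]}}

```text
clock: 17.9
eef_pos: [536.1, -20.4, 68.8]
tool_rot: [-3.141, 0.001, 1.389]
force: [-1.5, -0.1, -1.2]
width: 24.8
gripper_force: 59.0
```

```bash
python3 -c "from h import *
rel(); s=read_state(); print(s['torque'],s['width'])"
```

```text
lat -0.14 along 102.67 (tip -98.3 shoulder 71.7) z 68.84 axis 84.74 dpsi -0.07 rp [-3.14109995e+00  9.38197770e-04] f [-1.5 -0.1 -1.2]
[ 0.0083362   0.29493895 -0.21353654] 24.810958457466477
```

Request:
{"method": "send_rows", "body": {"series": [{"ax":0,"ay":0,"dz":0,"dx":-0.1,"dy":0,"az":0,"hand":1},{"ax":0,"ay":0,"dz":0,"dx":-0.2,"dy":0,"az":0,"hand":1},{"ax":0,"ay":0,"dz":0,"dx":-0.3,"dy":0,"az":0,"hand":1},{"ax":0,"ay":0,"dz":0,"dx":-0.3,"dy":0,"az":0,"hand":1}]}}

```text
clock: 18.3
eef_pos: [535.8, -22.0, 68.9]
tool_rot: [-3.141, -0.0, 1.39]
force: [-2.3, 2.7, -0.7]
width: 25.0
gripper_force: 59.0
```

Request:
{"method": "send_rows", "body": {"series": [{"ax":0,"ay":0,"dz":0,"dx":-0.1,"dy":0,"az":0,"hand":1},{"ax":0,"ay":0,"dz":0,"dx":-0.2,"dy":0,"az":0,"hand":1},{"ax":0,"ay":0,"dz":0,"dx":-0.2,"dy":0,"az":0,"hand":1}]}}

```text
clock: 18.6
eef_pos: [535.5, -24.4, 68.9]
tool_rot: [-3.141, 0.0, 1.39]
force: [-1.8, 1.2, -0.4]
width: 25.1
gripper_force: 59.0
```

Request:
{"method": "send_rows", "body": {"series": [{"ax":0,"ay":0,"dz":0,"dx":-0.1,"dy":0,"az":0,"hand":1},{"ax":0,"ay":0,"dz":0,"dx":-0.2,"dy":0,"az":0,"hand":1},{"ax":0,"ay":0,"dz":0,"dx":-0.2,"dy":0,"az":0,"hand":1}]}}

```text
clock: 18.9
eef_pos: [535.3, -25.3, 68.9]
tool_rot: [3.141, -0.001, 1.39]
force: [-2.5, 4.5, -1.5]
width: 25.2
gripper_force: 59.0
```

```bash
python3 - <<'E'
from h import *
rel(); w=grab('wrist')
A=w['pixels'][:,:,::-1]
cv2.imwrite('pics/w7.png',cv2.resize(A[180:384,160:360],(600,600),interpolation=cv2.INTER_CUBIC))
E
```

```text
lat -0.05 along 97.73 (tip -103.3 shoulder 66.7) z 68.92 axis 84.82 dpsi 0.01 rp [ 3.14144341e+00 -1.32869022e-03] f [-2.5  4.5 -1.5]
```

Request:
{"method": "send_rows", "body": {"series": [{"ax":0,"ay":0,"dz":0,"dx":-0.1,"dy":0,"az":0,"hand":1},{"ax":0,"ay":0,"dz":0,"dx":-0.2,"dy":0,"az":0,"hand":1},{"ax":0,"ay":0,"dz":0,"dx":-0.2,"dy":0,"az":0,"hand":1},{"ax":0,"ay":0,"dz":0,"dx":-0.2,"dy":0,"az":0,"hand":1}]}}

```text
clock: 19.35
eef_pos: [535.3, -25.2, 69.0]
tool_rot: [3.141, -0.004, 1.391]
force: [-1.1, 8.5, -2.3]
width: 25.1
gripper_force: 58.9
```

Request:
{"method": "send_rows", "body": {"series": [{"ax":0,"ay":0,"dz":0,"dx":-0.2,"dy":0,"az":0,"hand":1},{"ax":0,"ay":0,"dz":0,"dx":-0.3,"dy":0,"az":0,"hand":1},{"ax":0,"ay":0,"dz":0,"dx":-0.3,"dy":0,"az":0,"hand":1}]}}

```text
clock: 19.65
eef_pos: [535.3, -25.2, 69.0]
tool_rot: [3.14, -0.008, 1.393]
force: [-1.8, 14.4, -2.9]
width: 25.1
gripper_force: 59.0
```

```bash
python3 - <<'E'
from h import *
rel(); sd=grab('side')
def W(x,y,z): q=F+x*ex+y*ey; return [*q,z]
q=proj(sd,W(0,67,85)); u,v=int(q[0]),int(q[1]); B=sd['pixels'][:,:,::-1]
w=grab('wrist')['pixels'][:,:,::-1]
cv2.imwrite('pics/z7.png',np.hstack([cv2.resize(B[v-30:v+30,u-30:u+30],(400,400),interpolation=cv2.INTER_CUBIC),cv2.resize(w[180:384,160:360],(400,400),interpolation=cv2.INTER_CUBIC)]))
E
```

```text
lat -0.04 along 97.75 (tip -103.3 shoulder 66.7) z 69.00 axis 84.90 dpsi 0.16 rp [ 3.14030855 -0.00751946] f [-1.8 14.4 -2.9]
```

View pics/z7.png

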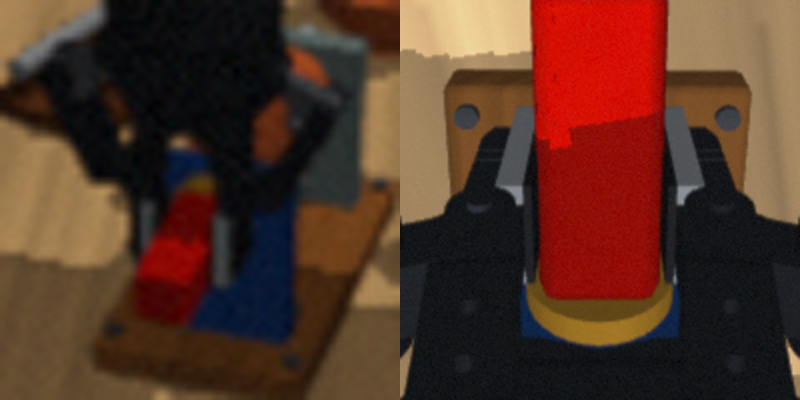

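The collar sits flush on the blue cheek, and the force rises with no further travel, so the axle is home. I ease off the push, release and lift away.

Request:
{"method": "send_rows", "body": {"series": [{"ax":0,"ay":0,"dz":0,"dx":0.3,"dy":0,"az":0,"hand":1},{"ax":0,"ay":0,"dz":0,"dx":0.6,"dy":0,"az":0,"hand":1},{"ax":0,"ay":0,"dz":0,"dx":0.6,"dy":0,"az":0,"hand":0.68},{"ax":0,"ay":0,"dz":0,"dx":0.6,"dy":0,"az":0,"hand":0.6},{"ax":0,"ay":0,"dz":0,"dx":0.6,"dy":0,"az":0,"hand":0.45},{"ax":0,"ay":0,"dz":0,"dx":0.6,"dy":0,"az":0,"hand":0.2},{"ax":0,"ay":0,"dz":0,"dx":0.6,"dy":0,"az":0,"hand":0},{"ax":0,"ay":0,"dz":0,"dx":0.6,"dy":0,"az":0,"hand":0},{"ax":0,"ay":0,"dz":0,"dx":0.6,"dy":0,"az":0,"hand":0}]}}

```text
clock: 20.65
eef_pos: [535.4, -25.2, 68.9]
tool_rot: [3.141, 0.0, 1.39]
force: [0.2, 0.4, 0.3]
width: 85.2
gripper_force: 0.0
```

Request:
{"method": "send_rows", "body": {"series": [{"ax":0,"ay":0,"dz":-1,"dx":0,"dy":0,"az":0,"hand":0},{"ax":0,"ay":0,"dz":-3,"dx":0,"dy":0,"az":0,"hand":0},{"ax":0,"ay":0,"dz":-6,"dx":0,"dy":0,"az":0,"hand":0},{"ax":0,"ay":0,"dz":-11,"dx":0,"dy":0,"az":0,"hand":0},{"ax":0,"ay":0,"dz":-16,"dx":0,"dy":0,"az":0,"hand":0},{"ax":0,"ay":0,"dz":-18,"dx":-4,"dy":0,"az":0,"hand":0},{"ax":0,"ay":0,"dz":-18,"dx":-9,"dy":0,"az":0,"hand":0},{"ax":0,"ay":0,"dz":-18,"dx":-9,"dy":0,"az":0,"hand":0},{"ax":0,"ay":0,"dz":-18,"dx":-9,"dy":0,"az":0,"hand":0}]}}

```text
clock: 21.55
eef_pos: [518.6, -115.3, 249.5]
tool_rot: [3.141, 0.0, 1.386]
force: [0.2, 1.7, 0.2]
width: 85.3
gripper_force: 0.0
```

```bash
python3 - <<'E'
from h import *
w=grab('wrist'); s=read_state(); print(s['eef_pos'],s['force'],s['width'])
def W(x,y,z): q=F+x*ex+y*ey; return [*q,z]
A=w['pixels'][:,:,::-1]
# colours along the top line: cheek top edge -> collar -> handle; and the tip past the grey cheek
for y,z,n in [(61,105,'blue top'),(70,102,'collar'),(76,98,'handle start'),(109,98,'handle'),(143,98,'handle end'),(150,98,'beyond'),(0,110,'roller'),(-85,92,'rod past grey'),(-98,89,'taper'),(-108,88,'beyond tip')]:
    u,v=proj(w,W(0,y,z)); print(n,round(u),round(v),A[int(round(v)),int(round(u))].tolist() if 0<=v<384 else None)
hsv=cv2.cvtColor(A,cv2.COLOR_BGR2HSV)
u0=int(round(proj(w,W(0,90,98))[0])); col=hsv[:,u0]
print('col',u0,[(v,A[v,u0].tolist()) for v in range(20,130,3)])
E
```

```text
[ 519.00792616 -113.5142776   249.35291826] [ 0.18103222  0.01449834 -0.11045031] 85.64270285072678
blue top 259 111 [178, 91, 38]
collar 259 100 [57, 185, 237]
handle start 259 92 [5, 12, 197]
handle 259 50 [5, 14, 218]
handle end 259 4 [15, 29, 181]
beyond 259 -6 None
roller 260 181 [39, 75, 146]
rod past grey 260 256 [217, 213, 203]
taper 260 265 [191, 186, 180]
beyond tip 260 273 [141, 196, 230]
col 259 [(20, [0, 15, 220]), (23, [7, 17, 219]), (26, [0, 9, 220]), (29, [0, 16, 222]), (32, [0, 8, 220]), (35, [6, 18, 220]), (38, [12, 16, 220]), (41, [7, 20, 221]), (44, [9, 22, 221]), (47, [0, 14, 219]), (50, [5, 14, 218]), (53, [9, 15, 220]), (56, [0, 14, 220]), (59, [2, 21, 221]), (62, [0, 13, 220]), (65, [1, 15, 219]), (68, [0, 11, 220]), (71, [0, 17, 223]), (74, [0, 10, 222]), (77, [0, 9, 221]), (80, [0, 12, 221]), (83, [3, 15, 224]), (86, [0, 14, 223]), (89, [0, 17, 222]), (92, [5, 12, 197]), (95, [30, 90, 149]), (98, [56, 186, 238]), (101, [52, 182, 235]), (104, [168, 90, 44]), (107, [180, 93, 34]), (110, [179, 94, 37]), (113, [176, 92, 33]), (116, [177, 91, 36]), (119, [228, 224, 217]), (122, [228, 225, 218]), (125, [181, 177, 169]), (128, [76, 82, 111])]
```

Every colour sample falls where the fully home pose predicts: collar against the blue cheek, rod through the roller, tip out past the grey cheek. I hand it in.

```bash
python3 -c "from h import *
print(finish_job())"
```

```text
the job is handed in; nothing more can be done
None
```

The roller is on the frame's rails and the red-handled axle is through both cheeks with its collar against the blue one, handed in at about 21.6 s; no axle-shaped thing was itself wooden, so I used the described axle (in the wooden rack), and I viewed 12 pictures, 2 over the limit of 10.

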